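Open the sampling clamp and draw the parcel out

TASK

The parcel in the bar clamp has been sampled and goes to the scale next. Press down the release plate on the clamp's sliding jaw and, keeping it pressed, push the jaw back along its bar all the way to the end stop; then draw the freed parcel along the worktop towards you until all of it is out in front of both jaws. Only press, push and drag: do not lift the parcel, do not drag it out before the jaw is back, and leave the things standing around where they are.

Things in the scene. Friction and masses are not known exactly. Their poses are not given: they have to be found in the camera images.
- clamp: Dark steel bar clamp, screwed down. Origin on the worktop under the bar's centre line, level with the parcel's middle. The toothed bar (10 mm thick, 18 to 46 mm high) runs along the clamp's own y from +165 to -320 mm. Fixed jaw at +y, sliding jaw at -y of the parcel; their arms reach from the bar towards -x, the open front that faces the robot, to x = -163 mm, tops 43 mm high.
- thumb_plate (a point): Top middle of the release plate: ribbed steel, 36 (clamp x) by 39 mm (y), 74 mm above the worktop, on the sliding jaw over the bar. The jaw's housing, an upright block 36 mm wide, rises 20 mm above the plate; its +y face, 20 mm to the -y side of this point, can be pushed to drive the jaw. The plate's +y end rocks down about a pivot 28 mm to the -y side, 23 mm below.
- release (a joint): Angle of the release plate, rad: 0 up (ratchet locked), 0.26 fully down on its stop. On the plate's middle 3 N starts it, 5 N holds it down, and about 8 N frees the pawl while the clamp is loaded; pushing the jaw back before the pawl is out (0.17, the middle 5 mm down) only jams it. Fully down the middle is 7 mm lower. Let go, it springs up and locks.
- jaw (a joint): Sliding jaw along the bar, m: 0 clamped as at the start, 0.068 against the end stop (rubber-faced block on the bar); grows towards the clamp's -y, away from the parcel. With the release held down it slides with about 2 N of friction and stays where it is left; with the release up it is locked against going back (teeth every 10 mm).
- jaw_tip (a point): Front end of the sliding jaw's arm (22 mm wide, 42 mm high), 160 mm in front of the bar's middle, 26 mm above the worktop. The fixed jaw's arm is alike, with its rubber pad face at clamp y = +114 mm and its front end at x = -163 mm. The parcel is out in front once all of it lies beyond clamp x = -163 mm.
- parcel: Green film-wrapped parcel with dark tape bands, a block 110 x 228 x 49 mm (x, y, z; the wrinkled film shows 115 x 244), up to 1 kg, lying flat, its long y axis along the bar. Origin: centre of its underside. The jaws hold its two ends with about 8 N. Between its back and the bar 60 to 90 mm are free, where fingers can go in.
- parcel_back_left (a point): Corner of the parcel on its back face (towards the bar) at its +y end, at half height (25 mm above the worktop).
- parcel_back_right (a point): Corner of the parcel on its back face (towards the bar) at its -y end, at half height (25 mm above the worktop).
- stamp: Bystander: rubber stamp 30 x 52 x 78 mm with a knob, standing near the sliding jaw's end of the clamp. Origin under its centre.
- weight_0: Bystander: brass check weight, 30 mm across, 40 mm high, behind the bar. Origin under its centre.
- weight_1: Bystander: brass check weight, 24 mm across, 32 mm high, behind the bar. Origin under its centre.
- weight_2: Bystander: brass check weight, 19 mm across, 26 mm high, behind the clamp. Origin under its centre.
- tape_1: Bystander: roll of grey tape, 103 mm across, 48 mm high, behind the clamp. Origin under its centre.
- pen: Bystander: pen, 145 mm long, to the right of the clamp. Origin under its centre.
- ink_pad: Bystander: dark ink pad tin, 82 x 120 x 15 mm, to the right at the front. Origin under its centre.
- mug: Bystander: mug, 91 mm high, behind on the right. Origin under its centre.

How it is judged:
On the way, in this order (a step that is already met when the one before it is completed fails the run):
1. the sliding jaw is pushed back to its end stop (within 4 mm) (value of joint jaw above 0.064 m), for 0.1 s.
2. the whole parcel is out in front of both jaws (x of each of parcel_back_left, parcel_back_right in the frame of clamp below -0.162 m), for 0.2 s.
At the end, for the whole second after the job is handed in: The sliding jaw stands at its end stop (joint within 6 mm of 0.068 m) with the release plate let up, and the parcel lies flat and still on the worktop with both its back corners beyond the front of the jaws (more than 162 mm in front of the bar's middle) (all of step 2 and value of joint jaw above 0.062 m and value of joint release below 0.12 rad and height (world z) of parcel between -0.006 and 0.006 m and angle between parcel's own z axis and vertical below 0.1 rad and linear speed of parcel below 0.01 m/s); the robot touches nothing.
It fails at once if the parcel is lifted or tipped (height (world z) of parcel above 0.015 m or angle between parcel's own z axis and vertical above 0.2 rad).
It fails at once if the parcel is dragged out before the jaw is back (x of parcel in the frame of clamp below -0.18 m and value of joint jaw below 0.055 m).
It fails at once if a bystander is pushed more than 3 cm away or lifted (distance of any of stamp, weight_0, weight_1, weight_2, tape_1, pen, ink_pad, mug from where it was at the start of the episode above 0.03 m).
It also fails if it takes over 48 s, if anything falls off the work surface, if the arm or the gripper's body presses on something with over 40 N, if the wrist force passes 120 N, or if a joint passes its speed limit or range.

ROBOT

A 6-joint arm with a two-finger parallel gripper is mounted at the origin on a cart in front of the work surface, level with it; the furniture and walls round the work are solid. World frame = base frame: x ahead of the robot, y to its left, z up, the work surface at z = 0. Lengths are in m, angles in rad, forces in N, time in s.
With the tool pointing down it reaches from about 0.35 to 0.975 m from the base axis. Payload 4.9 kg.
Tool frame: the origin (TCP) lies midway between the tips of the shut fingers; the grasp point (between the pads) lies 19 mm behind it; z points along the fingers, y is the line along which they close (so a half turn about z gives the same grasp; the last joint's range is limited). The gripper opens to 85 mm and grips with 20 to 120 N. Pads are 22 mm wide; open, the fingers measure 114 mm over their backs; the gripper's body (76 mm by 85 mm) begins 54 mm behind the grasp point. The pads swing forward as they close: fully open they stand 13 mm farther back than shut.
Start: joints at [-1.307, 0.053, 1.613, -0, 1.476, -0.119], TCP at [0.233, -0.58, 0.201] pointing down, gripper open.
Joint ranges: [-3.01, 3.01], [-1.01, 2.22], [0.06, 2.58], [-1.02, 4.17], [0.09, 2.62], [-3.14, 3.14]. Speed limits (rad/s): [2.57, 2.57, 3.14, 3.14, 3.14, 3.14].

INTERFACE

Orientations are given as a rotation vector (axis times angle).
In Python, from station import ctrl gives the robot as it stands. The module is installed in compiled form; this text tells all that it offers.
- The arm moves only by the shell command python3 -m handwheel 'ROWS' [OPENING] [FORCE]. ROWS is JSON, a list of rows, each a list of 2 entries, a list of its own where there are three numbers: the shift along the tool's x, y, z in cm, then the turn, a rotation vector about the tool's x, y, z in rad. In form: [[[tx, ty, tz], [ax, ay, az]], ...]. A call has 1 to 5 rows; each row is the pose to reach, as a shift and turn from the pose commanded when the call began, along the tool's axes at that moment; what a row does not reach only later rows make up. A row lasts 1/8 s, in which the tool goes at most 62.5 mm and 10.7 degrees, less where a joint would pass 70% of its speed; a pose out of reach is approached as far as the arm can. A call with a gripper value outside its range is refused whole. OPENING is the gripper's target within -1 to 1 (shut at 1, half-way at 0, fully open at -1), set as the call begins (- or left out, the last holds). The fingers move at their own pace and stop on an object; FORCE is the grip in N (left out, the last holds). Time passes only in rows, so rows that repeat a pose let the fingers close. It gives the time, the measured TCP pose, the force, the opening and the grip force at its end, in the units of the state.
- ctrl.get_obs(): the state, without advancing time (a new reading comes with each control period).
- ctrl.get_image(name): name is "side" or "top"; returns the picture (420x560x3 uint8, blue, green, red); there is no depth.
- ctrl.calibration(name): a dict with "fx", "fy", "cx", "cy" (pixels), "R" (3x3) and "t" (3): a world point X has camera coordinates R X + t. Camera axes: x right, y down, z forward; pixel columns grow to the right and rows downward; lengths in m; the calibration is good to about 2 mm. A picture is of the moment at which its call begins. calibration takes no time and is no camera call.
- ctrl.finish_job(): hands the job in; it is judged then, once.
Trained networks look in the newest picture that a camera, given by its name, has taken for a name from the list of things; names that differ only in an ending like _2 or _b are one class to them, and where a whole thing is asked for, a point or a joint stands for the part that bears it (a point fixed in the world has none). Each returns a list of dicts, best first, with "score" (0 to 1); they miss things now and then, are a little off and sometimes report something else, mostly with a low value. They report only what shows in the picture. A call takes as long as a camera call.
- ctrl.look_for(camera, query): "position" ([column, row] in pixels, amid what is visible of it).
- ctrl.landmark_of(camera, query): "position" ([column, row] in pixels: a listed point, or the origin of a listed thing).
The state is a dict: "t": time; "q": joint angles; "dq": joint speeds; "effort": joint torques, N m; "tool_pos": TCP position; "tool_rot": TCP orientation; "contact_force": force on the tool from outside, world axes, zero at the start; "wrist_torque": the same for the moment, N m; "opening": finger opening in m; "grip_force": force on a finger pad.
Only numpy, scipy, OpenCV 4.12 (cv2) and the standard library are available. Lean on these libraries where they do the work, as an engineer would, in place of code of your own. Each camera call takes 0.05 s, during which the arm holds its last target. There are 200 camera calls.

## Working session

There is one attempt and no reset: what is moved stays moved. The work goes in short steps, Python scripts to look and compute and a shell command to move; the robot and the scene stay as the last step left them, time stands still between calls to the robot, and variables do not carry over. Pictures are saved under pics/ and viewed, at most 10 in all, crops included, and the job is handed in when it is done.

```bash
mkdir -p pics
cat > h.py <<'E'
import numpy as np, cv2
from station import ctrl
from scipy.spatial.transform import Rotation as Ro
def pt(cam,px,z):
    c=ctrl.calibration(cam);R=np.array(c['R']);t=np.array(c['t'])
    d=R.T@np.array([(px[0]-c['cx'])/c['fx'],(px[1]-c['cy'])/c['fy'],1]);o=-R.T@t
    return o+d*(z-o[2])/d[2]
E
python3 - <<'E'
from h import *
np.set_printoptions(precision=3,suppress=True)
for c in("top","side"):
    cv2.imwrite(f"pics/{c}0.png",ctrl.get_image(c))
    k=ctrl.calibration(c);print(c,-np.array(k['R']).T@k['t'])
    for q,z in(("clamp",0),("thumb_plate",.074),("jaw_tip",.026),("parcel",0),("parcel_back_left",.025),("parcel_back_right",.025),("stamp",0),("weight_0",0)):
        for r in ctrl.landmark_of(c,q)[:3]: print(q,round(r['score'],2),np.array(r['position']),pt(c,r['position'],z))
print(ctrl.get_obs())
E
```

```text
top [ 0.405 -0.064  1.106]
clamp 0.94 [197.7 179.9] [0.658 0.14  0.   ]
clamp 0.67 [219.5 167.1] [0.698 0.077 0.   ]
thumb_plate 0.69 [254.9 182.5] [ 0.637 -0.031  0.074]
thumb_plate 0.3 [275.3 133.9] [ 0.779 -0.085  0.074]
parcel 0.92 [189.3 224.9] [0.525 0.157 0.   ]
parcel 0.35 [381.4 206.1] [ 0.591 -0.404  0.   ]
parcel_back_left 0.98 [154.9 200.6] [0.589 0.253 0.025]
parcel_back_left 0.6 [251.9 184.3] [ 0.643 -0.021  0.025]
parcel_back_right 0.73 [231.1 211.2] [0.563 0.036 0.025]
stamp 0.62 [297.9 233.1] [ 0.507 -0.157  0.   ]
weight_0 0.59 [187.1 147.2] [0.757 0.176 0.   ]
weight_0 0.52 [193.7 156.4] [0.729 0.155 0.   ]
weight_0 0.48 [218.7 166.7] [0.699 0.08  0.   ]
side [0.71  0.938 0.754]
clamp 0.59 [259.5 227.5] [ 0.626 -0.129  0.   ]
clamp 0.34 [287.5 253.9] [0.552 0.018 0.   ]
thumb_plate 0.44 [261.6 227. ] [ 0.628 -0.026  0.074]
jaw_tip 0.7 [312.2 244.9] [0.476 0.013 0.026]
parcel_back_right 0.77 [287.1 250.6] [0.556 0.033 0.025]
stamp 0.49 [292.6 220.8] [ 0.509 -0.16   0.   ]
weight_0 0.67 [235.7 273.7] [0.712 0.094 0.   ]
{'t': 0.9, 'q': array([-1.307,  0.053,  1.613,  0.   ,  1.476, -0.119]), 'dq': array([-0.002,  0.001,  0.001, -0.   ,  0.   ,  0.001]), 'effort': array([  0.001, -39.368, -37.047,   0.   ,   0.   ,   0.   ]), 'tool_pos': array([ 0.233, -0.58 ,  0.201]), 'tool_rot': array([3.084, 0.598, 0.   ]), 'contact_force': array([-0.299,  0.397,  0.247]), 'wrist_torque': array([-0.015, -0.015, -0.02 ]), 'grip_force': 0.0, 'opening': 0.08573194104149044}
```

View pics/top0.png

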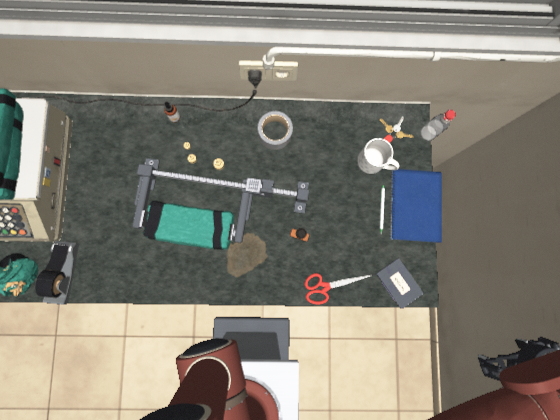

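View pics/side0.png

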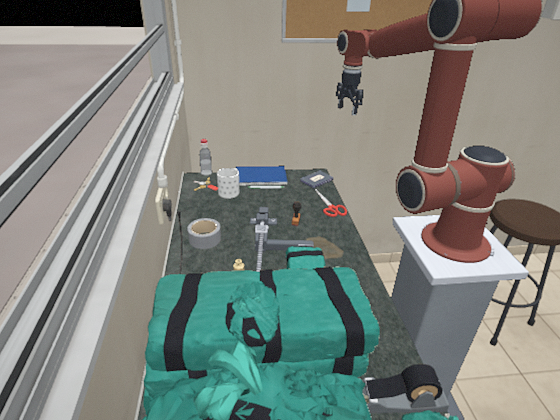

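Top picture: the bar runs (150,172) to (300,193), the sliding jaw's plate and housing are at about (255,184), the parcel spans (148,205) to (235,245), and the stamp is at (300,234). I'll look closer at the clamp to fix its yaw and the plate.

Run:
```python
from h import *
np.set_printoptions(precision=3,suppress=True)
im=cv2.imread("pics/top0.png")[155:255,130:320]
cv2.imwrite("pics/crop.png",cv2.resize(im,None,fx=4.2,fy=4.2,interpolation=cv2.INTER_CUBIC))
print(pt("top",(158,173),.046),pt("top",(298,193),.046))
o=ctrl.get_obs();print(Ro.from_rotvec(o['tool_rot']).as_matrix())
```

```text
[0.665 0.243 0.046] [ 0.616 -0.153  0.046]
[[ 0.928  0.374  0.   ]
 [ 0.374 -0.928 -0.   ]
 [ 0.     0.    -1.   ]]
```

View pics/crop.png

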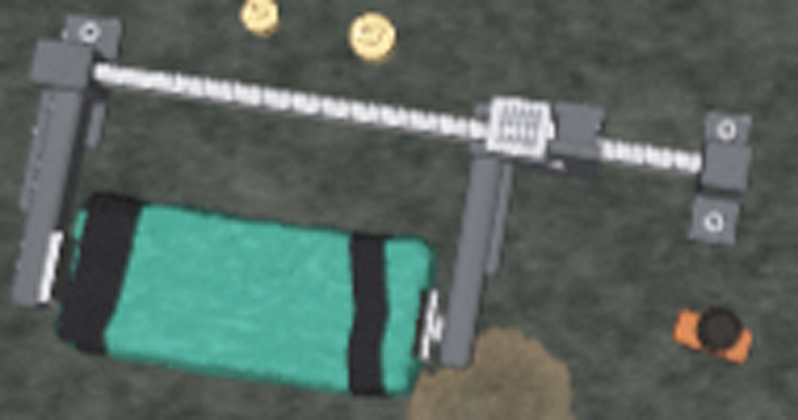

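```bash
cat >> h.py <<'E'
YAW=-0.124
CX=np.array([np.cos(YAW),np.sin(YAW),0]);CY=np.array([-np.sin(YAW),np.cos(YAW),0])
def to(p):
    o=ctrl.get_obs();R=Ro.from_rotvec(o['tool_rot']).as_matrix()
    d=np.array(p)-o['tool_pos'];w=np.eye(3)
    T=np.column_stack([CX,-CY,[0,0,-1]])
    print("shift cm",np.round(100*R.T@d,2),"turn",np.round(Ro.from_matrix(R.T@T).as_rotvec(),3),"tcp",o['tool_pos'].round(4),"F",o['contact_force'].round(1))
E
python3 - <<'E'
from h import *
np.set_printoptions(precision=4,suppress=True)
a=pt("top",(152.6,172.1),.046);b=pt("top",(296.7,193.6),.046);d=b-a
print(a,b,"yaw",np.arctan2(-(a-b)[0],(a-b)[1]))
p=pt("top",(253.8,185.2),.074);print("plate",p)
print("offset from bar line", np.dot(p-a,CX), "fixed jaw side", np.dot(a-p,CY))
to([p[0],p[1],.12])
E
```

```text
[0.6671 0.2584 0.046 ] [ 0.6143 -0.1489  0.046 ] yaw -0.1290032645172855
plate [ 0.6297 -0.0282  0.074 ]
offset from bar line -0.00165776650327593 fixed jaw side 0.2890339290562617
shift cm [ 57.36 -36.36   8.08] turn [ 0.    -0.     0.507] tcp [ 0.2334 -0.5798  0.2008] F [-0.3  0.4  0.2]
```

```bash
python3 -m handwheel '[[[5,-3,0],[0,0,0.1]],[[10,-6,0],[0,0,0.25]],[[15,-9.5,0],[0,0,0.4]],[[20,-13,0],[0,0,0.507]],[[25,-16,0],[0,0,0.507]]]' 1 40
python3 - <<'E'
from h import *
to([.631,-.029,.13])
E
```

```text
t: 1.52
tool_pos: [0.4064, -0.3362, 0.2011]
tool_rot: [3.135, -0.196, 0.001]
contact_force: [0.6, -0.3, 0.9]
opening: 0.0004
grip_force: 0.0
shift cm [ 18.45 -33.28   7.11] turn [ 0.    -0.001 -0.001] tcp [ 0.4064 -0.3362  0.2011] F [ 0.6 -0.3  0.9]
```

```bash
python3 -m handwheel '[[[3,-5,0],[0,0,0]],[[6,-10,0],[0,0,0]],[[9,-15,0],[0,0,0]],[[12,-20,1],[0,0,0]],[[15,-25,2],[0,0,0]]]';python3 -m handwheel '[[[1.5,-4,2],[0,0,0]],[[3.4,-8.3,5],[0,0,0]],[[3.4,-8.3,5],[0,0,0]]]'
python3 - <<'E'
from h import *
np.set_printoptions(precision=4,suppress=True)
to([.631,-.029,.13])
for c in("top","side"):
    im=ctrl.get_image(c);k=ctrl.calibration(c)
    for q in("thumb_plate",):
        for r in ctrl.landmark_of(c,q)[:2]: print(c,r['score'],r['position'],pt(c,r['position'],.074))
    u=(255,185) if c=="top" else (262,227)
    cv2.imwrite(f"pics/{c}1.png",cv2.resize(im[u[1]-50:u[1]+50,u[0]-65:u[0]+65],None,fx=6,fy=6,interpolation=cv2.INTER_CUBIC))
E
```

```text
t: 2.15
tool_pos: [0.5866, -0.1068, 0.1811]
tool_rot: [3.135, -0.195, 0.002]
contact_force: [-0.1, -1.0, -0.5]
opening: 0.0002
grip_force: 0.0
t: 2.52
tool_pos: [0.6282, -0.0273, 0.127]
tool_rot: [-3.135, 0.189, 0.009]
contact_force: [0.0, -0.5, 1.1]
opening: -0.0002
grip_force: 0.0
shift cm [ 0.3   0.13 -0.3 ] turn [-0.001  0.006  0.004] tcp [ 0.6282 -0.0273  0.127 ] F [ 0.  -0.5  1.1]
top 0.69 [252.8, 185.4] [ 0.6291 -0.0255  0.074 ]
top 0.47 [299.3, 235.1] [ 0.4945 -0.1546  0.074 ]
side 0.49 [259.9, 227.5] [ 0.6334 -0.0242  0.074 ]
```

View pics/side1.png

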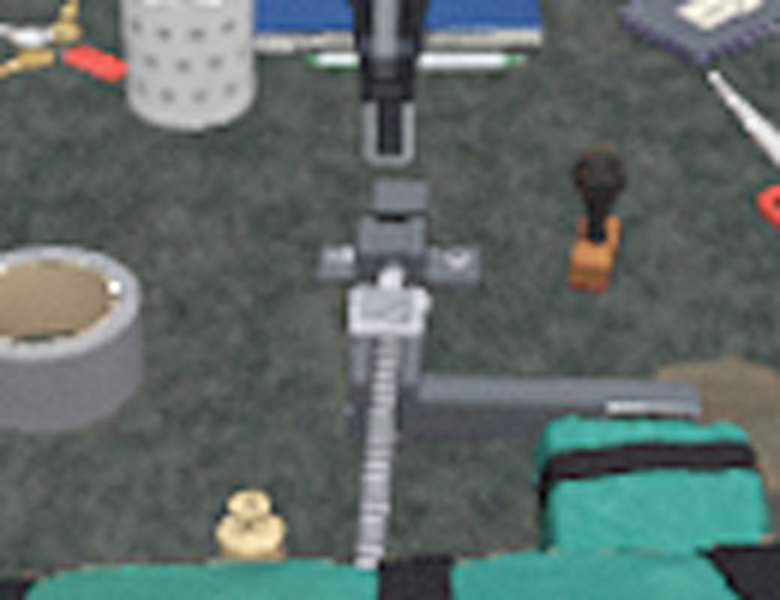

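Side crop: the shut fingertips at (388,158) are in line above the plate at (388,310), with the housing behind it. Descending to the plate.

```bash
python3 -m handwheel '[[[0.1,0,2.5],[0,0.006,0]],[[0.2,0,4.6],[0,0.006,0]],[[0.2,0,5],[0,0.006,0]],[[0.2,0,5.5],[0,0.006,0]],[[0.2,0,5.7],[0,0.006,0]]]'; python3 -m handwheel '[[[0,0,0.2],[0,0,0]],[[0,0,0.4],[0,0,0]],[[0,0,0.4],[0,0,0]]]'
```

```text
t: 3.35
tool_pos: [0.6318, -0.0307, 0.0743]
tool_rot: [3.135, -0.195, 0.011]
contact_force: [-0.1, 0.5, 0.6]
opening: 0.0001
grip_force: 0.0
t: 3.72
tool_pos: [0.6314, -0.0305, 0.0697]
tool_rot: [3.135, -0.195, 0.009]
contact_force: [-0.2, 0.5, 0.2]
opening: -0.0001
grip_force: 0.0
```

```bash
python3 -m handwheel '[[[0,0,0.2],[0,0,0]],[[0,0,0.3],[0,0,0]],[[0,0,0.3],[0,0,0]]]';  python3 - <<'E'
from h import *
to([.631,-.029,.13])
for c,u in(("top",(255,185)),("side",(262,227))):
    im=ctrl.get_image(c)
    cv2.imwrite(f"pics/{c}2.png",cv2.resize(im[u[1]-30:u[1]+30,u[0]-40:u[0]+40],None,fx=8,fy=8,interpolation=cv2.INTER_CUBIC))
E
```

```text
t: 4.1
tool_pos: [0.6313, -0.0305, 0.0666]
tool_rot: [3.135, -0.195, 0.009]
contact_force: [0.4, 0.1, 0.1]
opening: -0.0001
grip_force: 0.0
shift cm [-0.02 -0.15 -6.34] turn [-0.    -0.006 -0.   ] tcp [ 0.6313 -0.0305  0.0666] F [0.4 0.1 0.1]
```

View pics/side2.png

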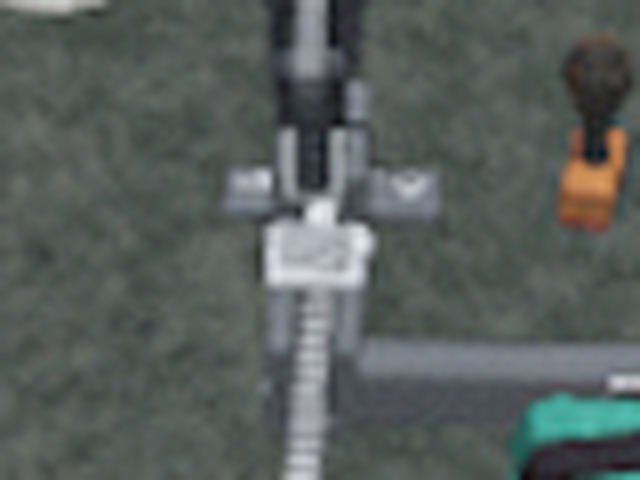

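Run:
```python
from h import *
np.set_printoptions(precision=4,suppress=True)
for c in("top","side"):
    k=ctrl.calibration(c)
    for X in([.6313,-.0305,.0666],[.631,-.0275,.074],[.631,-.0075,.074],[.629,-.047,.074],[.629,-.047,.094]):
        v=np.array(k['R'])@X+k['t'];print(c,X,k['fx']*v[0]/v[2]+k['cx'],k['fy']*v[1]/v[2]+k['cy'])
print(pt("side",(261,221.7),.0666),pt("side",(262,225.3),.074),pt("side",(262,233),.074))
```

```text
top [0.6313, -0.0305, 0.0666] 254.72581561101006 185.23491010945284
top [0.631, -0.0275, 0.074] 253.5588081176443 184.74369450190773
top [0.631, -0.0075, 0.074] 246.2799040157034 184.58369550466202
top [0.629, -0.047, 0.074] 260.6320249229348 185.6104479494493
top [0.629, -0.047, 0.094] 260.54347627228293 184.03713415994042
side [0.6313, -0.0305, 0.0666] 260.4088902134726 228.27276136036792
side [0.631, -0.0275, 0.074] 260.58876576824656 226.84896549712263
side [0.631, -0.0075, 0.074] 261.1274679201572 230.67219555548277
side [0.629, -0.047, 0.074] 260.72480836087954 223.1941103775572
side [0.629, -0.047, 0.094] 260.73366521979386 217.8025202916657
[ 0.6266 -0.0659  0.0666] [ 0.626  -0.0354  0.074 ] [0.6294 0.0045 0.074 ]
```

View pics/top2.png

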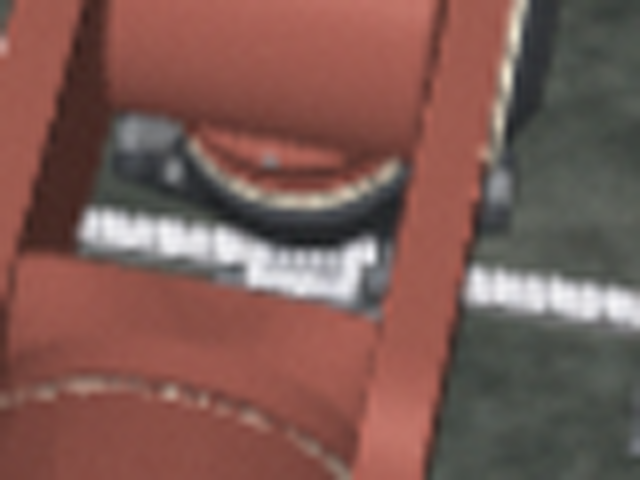

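The fingertip shows at (261,222) but projects at (260,228), and there is no force yet, so the real tips seem higher than the reading. I'll continue down in guarded steps.

```bash
python3 -m handwheel '[[[0,0,0.3],[0,0,0]],[[0,0,0.6],[0,0,0]],[[0,0,0.6],[0,0,0]]]'; python3 -m handwheel '[[[0,0,0.2],[0,0,0]],[[0,0,0.4],[0,0,0]],[[0,0,0.4],[0,0,0]]]'
```

```text
t: 4.58
tool_pos: [0.6311, -0.0305, 0.0602]
tool_rot: [3.135, -0.195, 0.008]
contact_force: [-0.7, 0.1, 0.3]
opening: 0.0001
grip_force: 0.0
t: 4.95
tool_pos: [0.6313, -0.0305, 0.0565]
tool_rot: [3.135, -0.195, 0.009]
contact_force: [0.4, 0.2, 0.1]
opening: 0.0003
grip_force: 0.0
```

```bash
python3 -m handwheel '[[[0,0,0.3],[0,0,0]],[[0,0,0.5],[0,0,0]],[[0,0,0.5],[0,0,0]]]'
python3 - <<'E'
from h import *
im=ctrl.get_image("side");u=(262,222)
cv2.imwrite("pics/side3.png",cv2.resize(im[u[1]-35:u[1]+25,u[0]-40:u[0]+40],None,fx=9,fy=9,interpolation=cv2.INTER_CUBIC))
E
```

```text
t: 5.32
tool_pos: [0.6313, -0.0305, 0.0514]
tool_rot: [3.135, -0.195, 0.008]
contact_force: [-0.5, 0.6, 0.7]
opening: 0.0002
grip_force: 0.0
```

View pics/side3.png

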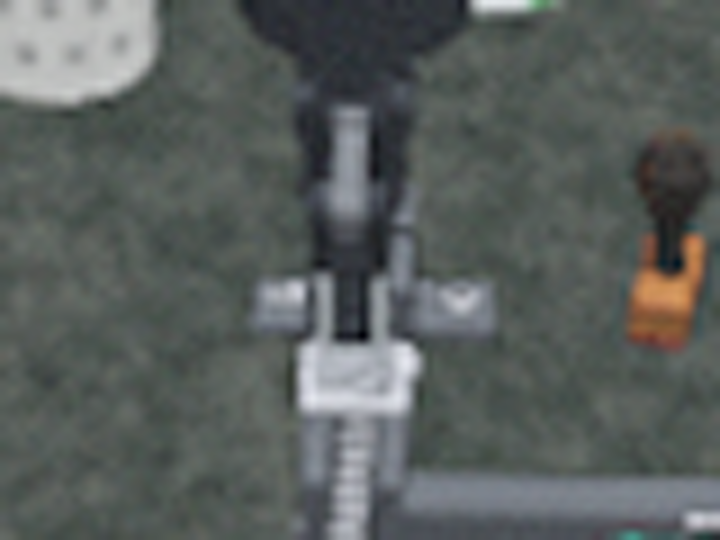

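Side crop: the fingers come down to (350,340), where the plate's bright patch (300-415, 345-410) starts to hide them. That doesn't fit a plate top under the tips, so I'll check the camera against known points.

```bash
python3 - <<'E'
from h import *
np.set_printoptions(precision=1,suppress=True)
O=np.array([.6525,.142,0])
def pr(c,X):
    k=ctrl.calibration(c);v=np.array(k['R'])@X+k['t'];return np.array([k['fx']*v[0]/v[2]+k['cx'],k['fy']*v[1]/v[2]+k['cy']])
print("start tip",pr("side",[.2334,-.5798,.2138]),pr("top",[.2334,-.5798,.2138]))
print("now tip",pr("side",[.6313,-.0305,.0514]))
C=lambda x,y,z:O+x*CX+y*CY+[0,0,z]
for n,p in dict(barend=(0,-.32,.046),plate=(0,-.172,.074),plateback=(0,-.191,.074),platefront=(0,-.152,.074),hous_topfront=(0,-.192,.094),jawtipR=(-.16,-.12,.043),jawtip=(-.16,-.14,.026)).items(): print(n,pr("side",C(*p)),pr("top",C(*p)))
im=ctrl.get_image("side");cv2.imwrite("pics/s4.png",im)
E
python3 - <<'E'
import cv2
a=cv2.imread('pics/side0.png')[185:275,200:330]
b=cv2.imread('pics/s4.png')[185:275,200:330]
o=cv2.resize(cv2.vconcat([a,b])[:, 20:],None,fx=3.3*1,fy=3.3,interpolation=cv2.INTER_CUBIC)
o=cv2.hconcat([cv2.resize(x[5:75,30:85],None,fx=7,fy=7,interpolation=cv2.INTER_NEAREST) for x in(a,b)])
cv2.imwrite('pics/cmp.png',o);print(o.shape)
E
```

```text
start tip [345.5 118.4] [490.5 348. ]
now tip [260.4 232.3]
barend [262.4 208.4] [306.1 194.3]
plate [260.5 226.6] [254.  184.7]
plateback [260.8 223.1] [260.8 185.7]
platefront [260.2 230.5] [246.8 183.6]
hous_topfront [260.8 217.5] [261.1 184.1]
jawtipR [313.5 246.5] [227.1 240.4]
jawtip [312.6 246.9] [234.8 241.8]
(490, 770, 3)
```

View pics/cmp.png

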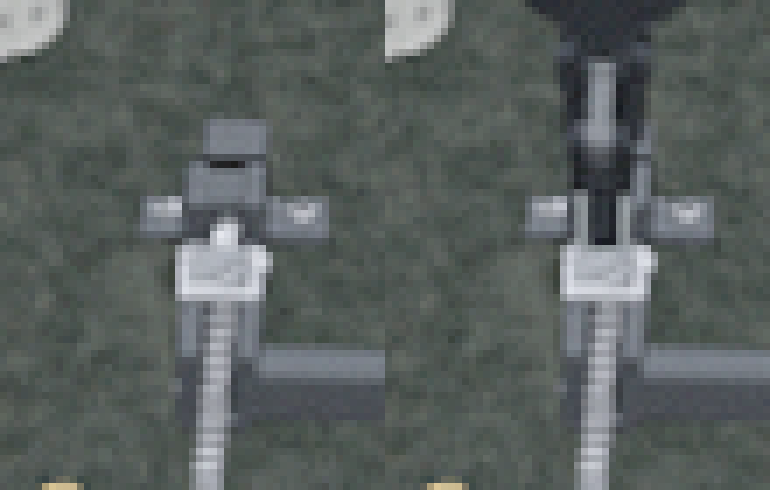

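```bash
python3 -m handwheel '[[[0,0,0.2],[0,0,0]],[[0,0,0.3],[0,0,0]],[[0,0,0.3],[0,0,0]]]';python3 -m handwheel '[[[0,0,0.2],[0,0,0]],[[0,0,0.3],[0,0,0]],[[0,0,0.3],[0,0,0]]]'
```

```text
t: 5.8
tool_pos: [0.6314, -0.0306, 0.0486]
tool_rot: [3.135, -0.195, 0.009]
contact_force: [-0.0, 0.9, -0.5]
opening: -0.0006
grip_force: 0.0
t: 6.18
tool_pos: [0.6314, -0.0306, 0.0456]
tool_rot: [3.135, -0.195, 0.009]
contact_force: [0.4, 0.8, 0.6]
opening: 0.0001
grip_force: 0.0
```

```bash
python3 -m handwheel '[[[0,0,0.2],[0,0,0]],[[0,0,0.4],[0,0,0]],[[0,0,0.4],[0,0,0]]]';python3 -m handwheel '[[[0,0,0.2],[0,0,0]],[[0,0,0.3],[0,0,0]],[[0,0,0.3],[0,0,0]]]'
```

```text
t: 6.55
tool_pos: [0.6319, -0.0305, 0.0434]
tool_rot: [3.135, -0.195, 0.009]
contact_force: [-4.3, 1.2, 6.9]
opening: -0.0001
grip_force: 3.7
t: 6.92
tool_pos: [0.6322, -0.0299, 0.0427]
tool_rot: [-3.135, 0.195, -0.009]
contact_force: [-9.3, 3.0, 17.1]
opening: 0.0001
grip_force: 8.6
```

Run:
```python
from h import *
s=ctrl.get_image("side");t=ctrl.get_image("top");cv2.imwrite("pics/s5.png",s);cv2.imwrite("pics/t5.png",t)
t0=cv2.imread("pics/top0.png");s0=cv2.imread("pics/side0.png")
z=lambda im,c,r,w,h,W,H:cv2.resize(im[r:r+h,c:c+w],(W,H),interpolation=cv2.INTER_NEAREST)
A=z(s,235,195,50,45,400,360)           # 8x
B=z(s0,320,70,60,54,400,360)           # 6.67x
C=z(t0,465,320,80,45,400,225);D=z(t,220,160,80,45,400,225) #5x
cv2.imwrite("pics/mos.png",cv2.vconcat([cv2.hconcat([A,B]),cv2.hconcat([C,D])]))
for c in("side",):
    for q in("thumb_plate","jaw_tip"):print(q,[(r['position'],r['score']) for r in ctrl.landmark_of(c,q)[:2]])
```

```text
thumb_plate [([261.1, 227.5], 0.49)]
jaw_tip [([309.5, 241.4], 0.78)]
```

View pics/mos.png

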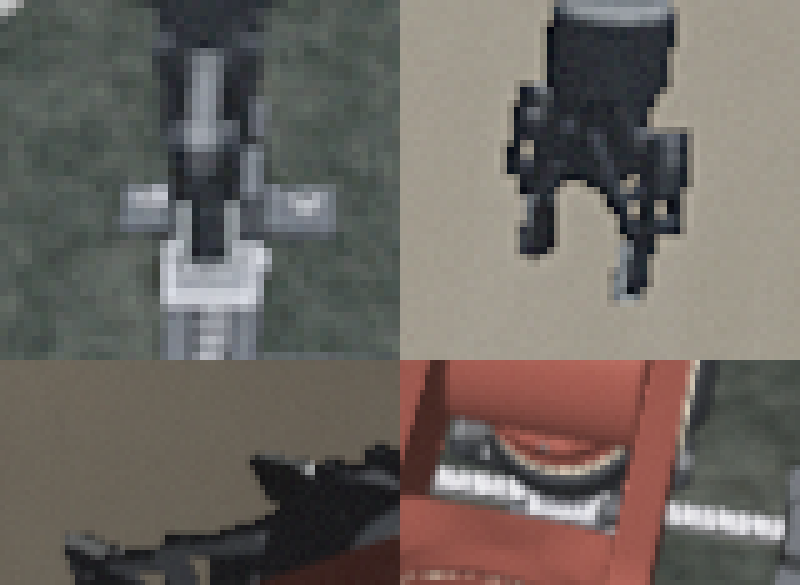

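Mosaic: the tips at (261,227) now rest on the middle of the plate, so tool z reads about 29 mm below the real tips. The start pictures agree. Pressing further.

```bash
python3 -m handwheel '[[[0,0,0.1],[0,0,0]],[[0,0,0.2],[0,0,0]],[[0,0,0.2],[0,0,0]]]';python3 - <<'E'
from h import *
o=ctrl.get_obs();print(o['wrist_torque'],o['tool_pos'],o['contact_force'])
E
```

```text
t: 7.5
tool_pos: [0.6324, -0.0292, 0.0418]
tool_rot: [-3.134, 0.195, -0.009]
contact_force: [-11.2, 5.7, 20.7]
opening: -0.0001
grip_force: 11.1
[ 0.91807568  1.89919876 -0.00769533] [ 0.6324086  -0.02917729  0.04178609] [-11.19894859   5.74964702  20.73022701]
```

Pressing flat works near the pivot with a short lever. I'll lift, lean the tool 0.3 rad so the tip's +y edge bears on the plate, and press again.

```bash
python3 -m handwheel '[[[0,0,-1.2],[0,0,0]],[[0,0.4,-1.2],[-0.15,0,0]],[[0,0.8,-1.2],[-0.3,0,0]],[[0,0.8,-1.2],[-0.3,0,0]],[[0,0.8,-0.7],[-0.3,0,0]]]';python3 -m handwheel '[[[0,-0.06,0.2],[0,0,0]],[[0,-0.12,0.4],[0,0,0]],[[0,-0.12,0.4],[0,0,0]]]'
```

```text
t: 8.12
tool_pos: [0.6313, -0.0374, 0.0456]
tool_rot: [2.84, -0.179, -0.017]
contact_force: [-7.1, 11.3, 19.9]
opening: -0.0002
grip_force: 9.5
t: 8.5
tool_pos: [0.6316, -0.0365, 0.0442]
tool_rot: [2.842, -0.182, -0.017]
contact_force: [-9.6, 13.2, 20.3]
opening: -0.0
grip_force: 10.6
```

Run:
```python
from h import *
np.set_printoptions(precision=3,suppress=True)
o=ctrl.get_obs();R=Ro.from_rotvec(o['tool_rot']).as_matrix();print(R[:,2],"tip",o['tool_pos']-.029*R[:,2],"F tool",R.T@o['contact_force'],"M tool",R.T@o['wrist_torque'])
s=ctrl.get_image("side");s5=cv2.imread("pics/s5.png")
cv2.imwrite("pics/s6.png",s)
t=cv2.imread("pics/side0.png")[222:240,252:272]
for im in(cv2.imread("pics/side0.png"),s5,s):
    print([tuple(im[r,253]) [1] for r in range(222,238)],[im[r,268][1] for r in range(222,238)])
    print([int(im[r,261][1]) for r in range(215,240)])
```

```text
[-0.03  -0.288 -0.957] tip [ 0.632 -0.028  0.072] F tool [-11.02   -5.429 -22.959] M tool [ 1.211 -1.963 -0.053]
[np.uint8(133), np.uint8(99), np.uint8(80), np.uint8(95), np.uint8(96), np.uint8(92), np.uint8(83), np.uint8(78), np.uint8(80), np.uint8(89), np.uint8(95), np.uint8(100), np.uint8(100), np.uint8(97), np.uint8(100), np.uint8(102)] [np.uint8(118), np.uint8(97), np.uint8(76), np.uint8(80), np.uint8(147), np.uint8(163), np.uint8(131), np.uint8(88), np.uint8(71), np.uint8(68), np.uint8(80), np.uint8(81), np.uint8(86), np.uint8(77), np.uint8(77), np.uint8(73)]
[131, 125, 129, 119, 91, 85, 123, 191, 231, 220, 192, 182, 180, 172, 175, 187, 208, 176, 160, 148, 161, 143, 181, 159, 177]
[np.uint8(130), np.uint8(100), np.uint8(80), np.uint8(94), np.uint8(98), np.uint8(97), np.uint8(85), np.uint8(83), np.uint8(83), np.uint8(89), np.uint8(98), np.uint8(97), np.uint8(100), np.uint8(98), np.uint8(104), np.uint8(101)] [np.uint8(121), np.uint8(99), np.uint8(75), np.uint8(81), np.uint8(150), np.uint8(165), np.uint8(134), np.uint8(91), np.uint8(71), np.uint8(74), np.uint8(75), np.uint8(81), np.uint8(79), np.uint8(81), np.uint8(77), np.uint8(79)]
[75, 70, 42, 52, 50, 56, 60, 51, 51, 58, 54, 45, 84, 150, 170, 164, 201, 205, 186, 144, 158, 144, 182, 161, 177]
[np.uint8(135), np.uint8(101), np.uint8(84), np.uint8(95), np.uint8(100), np.uint8(91), np.uint8(82), np.uint8(82), np.uint8(83), np.uint8(90), np.uint8(95), np.uint8(97), np.uint8(101), np.uint8(96), np.uint8(101), np.uint8(103)] [np.uint8(121), np.uint8(102), np.uint8(77), np.uint8(84), np.uint8(151), np.uint8(167), np.uint8(132), np.uint8(88), np.uint8(70), np.uint8(74), np.uint8(71), np.uint8(78), np.uint8(78), np.uint8(82), np.uint8(77), np.uint8(81)]
[123, 132, 130, 127, 128, 142, 130, 133, 142, 105, 72, 53, 37, 36, 111, 176, 207, 216, 183, 134, 161, 144, 182, 160, 178]
```

```bash
python3 -m handwheel '[[[0,-0.06,0.2],[0,0,0]],[[0,-0.12,0.4],[0,0,0]],[[0,-0.12,0.4],[0,0,0]]]';python3 - <<'E'
from h import *
s=ctrl.get_image("side");cv2.imwrite("pics/s7.png",s)
print([int(s[r,261][1]) for r in range(222,240)])
for f in("side0","s5","s6","s7"):
    im=cv2.imread(f"pics/{f}.png");print(f,[im[r,254:269,1].astype(int).mean().round() for r in range(226,240)])
E
```

```text
t: 8.93
tool_pos: [0.6325, -0.0393, 0.0374]
tool_rot: [2.838, -0.18, -0.012]
contact_force: [2.7, 2.0, 6.0]
opening: -0.0003
grip_force: 3.5
[139, 114, 106, 119, 90, 53, 40, 32, 55, 164, 172, 199, 206, 179, 139, 183, 159, 180]
side0 [np.float64(177.0), np.float64(174.0), np.float64(172.0), np.float64(164.0), np.float64(171.0), np.float64(186.0), np.float64(160.0), np.float64(121.0), np.float64(115.0), np.float64(122.0), np.float64(115.0), np.float64(122.0), np.float64(115.0), np.float64(124.0)]
s5 [np.float64(130.0), np.float64(141.0), np.float64(162.0), np.float64(162.0), np.float64(159.0), np.float64(182.0), np.float64(183.0), np.float64(146.0), np.float64(112.0), np.float64(121.0), np.float64(115.0), np.float64(123.0), np.float64(117.0), np.float64(125.0)]
s6 [np.float64(129.0), np.float64(131.0), np.float64(125.0), np.float64(154.0), np.float64(165.0), np.float64(183.0), np.float64(194.0), np.float64(160.0), np.float64(114.0), np.float64(122.0), np.float64(117.0), np.float64(124.0), np.float64(117.0), np.float64(126.0)]
s7 [np.float64(112.0), np.float64(117.0), np.float64(121.0), np.float64(120.0), np.float64(136.0), np.float64(171.0), np.float64(161.0), np.float64(180.0), np.float64(188.0), np.float64(149.0), np.float64(109.0), np.float64(122.0), np.float64(122.0), np.float64(118.0)]
```

The pawl broke free: the force fell from 20 to 6 N and the plate edge dropped 3 px. I'll press a little more and start pushing towards -y.

```bash
python3 -m handwheel '[[[0,-0.09,0.29],[0,0,0]],[[0,-0.09,0.29],[0,0,0]],[[0,0.29,0.41],[0,0,0]],[[0,0.77,0.56],[0,0,0]],[[0,1.15,0.67],[0,0,0]]]'
python3 - <<'E'
from h import *
s=ctrl.get_image("side");cv2.imwrite("pics/s8.png",s)
to([.631,-.03,.03]);print([(r['position'],r['score']) for r in ctrl.landmark_of("side","jaw_tip")[:2]])
E
```

```text
t: 9.6
tool_pos: [0.631, -0.053, 0.037]
tool_rot: [2.835, -0.181, -0.013]
contact_force: [-3.5, 3.6, 17.7]
opening: -0.0002
grip_force: 8.8
shift cm [-0.29 -2.43 -0.03] turn [ 0.301 -0.009 -0.004] tcp [ 0.6309 -0.0535  0.037 ] F [-4.8  1.9 17.9]
[([308.5, 241.6], 0.62)]
```

```bash
python3 -m handwheel '[[[0,0.48,0.15],[0,0,0]],[[0,0.96,0.3],[0,0,0]],[[0,1.43,0.44],[0,0,0]],[[0,1.91,0.59],[0,0,0]]]'
python3 - <<'E'
from h import *
s=ctrl.get_image("side");cv2.imwrite("pics/s9.png",s)
to([.631,-.03,.03]);print([(r['position'],r['score']) for r in ctrl.landmark_of("side","jaw_tip")[:2]],[(r['position'],r['score']) for r in ctrl.landmark_of("side","thumb_plate")[:2]])
E
```

```text
t: 10.2
tool_pos: [0.6283, -0.0729, 0.037]
tool_rot: [2.835, -0.181, -0.014]
contact_force: [-5.5, 3.0, 17.4]
opening: -0.0001
grip_force: 9.0
shift cm [-0.28 -4.37 -0.63] turn [ 0.302 -0.009 -0.004] tcp [ 0.6282 -0.0736  0.037 ] F [-4.9  2.9 16.2]
[([308.1, 237.8], 0.73)] [([259.2, 224.3], 0.53), ([282.6, 251.0], 0.25)]
```

The jaw is sliding: its tip went from row 244.9 to 237.8. Pushing on.

```bash
python3 -m handwheel '[[[0,0.48,0.15],[0,0,0]],[[0,0.96,0.3],[0,0,0]],[[0,1.43,0.44],[0,0,0]],[[0,1.91,0.59],[0,0,0]],[[0,2.39,0.74],[0,0,0]]]'; python3 -m handwheel '[[[0,0.48,0.15],[0,0,0]],[[0,0.96,0.3],[0,0,0]],[[0,1.43,0.44],[0,0,0]],[[0,1.43,0.44],[0,0,0]]]'
python3 - <<'E'
from h import *
s=ctrl.get_image("side");cv2.imwrite("pics/s10.png",s)
to([.631,-.03,.03]);print([(r['position'],r['score']) for r in ctrl.landmark_of("side","jaw_tip")[:2]],[(r['position'],r['score']) for r in ctrl.landmark_of("side","thumb_plate")[:2]])
E
```

```text
t: 10.98
tool_pos: [0.625, -0.0979, 0.037]
tool_rot: [2.835, -0.181, -0.014]
contact_force: [-6.1, 3.4, 18.9]
opening: -0.0002
grip_force: 9.2
t: 11.48
tool_pos: [0.6267, -0.1049, 0.0387]
tool_rot: [2.848, -0.182, -0.003]
contact_force: [-2.3, 27.8, 25.7]
opening: 0.0
grip_force: 16.2
shift cm [-0.52 -7.42 -1.3 ] turn [ 0.287 -0.016 -0.004] tcp [ 0.6267 -0.1049  0.0386] F [-2.5 28.2 25.6]
[([310.5, 231.4], 0.97)] [([260.9, 219.3], 0.38)]
```

Run:
```python
from h import *
np.set_printoptions(precision=3,suppress=True)
a=pt("side",(312.2,244.9),.026);
for p in((309.5,241.4),(308.5,241.6),(308.1,237.8),(310.5,231.4)):
    b=pt("side",p,.026);print(p,b,np.dot(a-b,CY))
t=ctrl.get_image("top");s0=cv2.imread("pics/top0.png")
for q in("jaw_tip",):print([(r['position'],r['score'],pt("top",r['position'],.026)) for r in ctrl.landmark_of("top",q)[:2]])
z=lambda im,c,r,w,h,W,H:cv2.resize(im[r:r+h,c:c+w],(W,H),interpolation=cv2.INTER_CUBIC)
s=cv2.imread("pics/s10.png")
cv2.imwrite("pics/mos2.png",cv2.hconcat([z(s,235,195,90,80,450,400),z(t,215,160,100,115,348,400)]))
```

```text
(309.5, 241.4) [ 0.481 -0.005  0.026] 0.01740557821606188
(308.5, 241.6) [ 0.484 -0.004  0.026] 0.01625808006779486
(308.1, 237.8) [ 0.482 -0.024  0.026] 0.03593456206936187
(310.5, 231.4) [ 0.468 -0.057  0.026] 0.0707358829545953
[([259.0, 246.6], 0.89, array([ 0.464, -0.046,  0.026]))]
```

View pics/mos2.png

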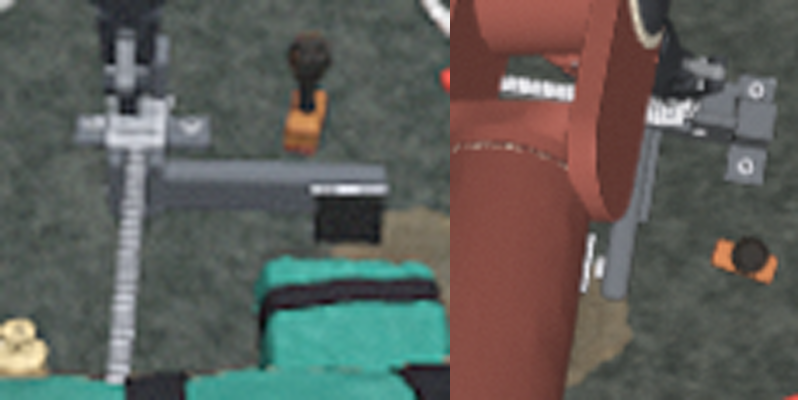

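The housing sits against the end-stop block in the top view. Jaw travel measures about 70 mm, so it is at the stop. The parcel lies free. Next I lift off and straighten the tool.

```bash
python3 -m handwheel '[[[0,-0.95,-0.3],[0,0,0]],[[0,-0.1,-3.2],[0,0,0]],[[0,0.8,-6],[0,0,0]],[[0,2,-10],[0.15,0,0]],[[0,2.6,-12],[0.3,0,0]]]'
python3 - <<'E'
from h import *
np.set_printoptions(precision=4,suppress=True)
k=lambda c:[ (q,[(np.array(r['position']),round(r['score'],2),pt(c,r['position'],z)) for r in ctrl.landmark_of(c,q)[:1]]) for q,z in(("jaw_tip",.026),("parcel_back_left",.025),("parcel_back_right",.025),("parcel",0),("thumb_plate",.074))]
for c in("top","side"):
    im=ctrl.get_image(c);cv2.imwrite(f"pics/{c}11.png",im)
    for x in k(c):print(c,x)
to([.6,.145,.1])
E
```

```text
t: 12.35
tool_pos: [0.6232, -0.1008, 0.1577]
tool_rot: [-3.131, 0.194, -0.016]
contact_force: [-0.1, -0.1, -0.2]
opening: 0.0001
grip_force: 0.0
top ('jaw_tip', [])
top ('parcel_back_left', [(array([152.9, 201.2]), 0.6, array([0.5876, 0.2585, 0.025 ]))])
top ('parcel_back_right', [])
top ('parcel', [(array([190.4, 225.6]), 0.82, array([0.5226, 0.1541, 0.    ]))])
top ('thumb_plate', [(array([274.1, 188.4]), 0.43, array([ 0.622 , -0.0842,  0.074 ]))])
side ('jaw_tip', [(array([309.4, 233. ]), 0.74, array([ 0.4727, -0.0487,  0.026 ]))])
side ('parcel_back_left', [])
side ('parcel_back_right', [(array([288.9, 250.9]), 0.78, array([0.5509, 0.0349, 0.025 ]))])
side ('parcel', [(array([239.4, 273.4]), 0.4, array([0.7016, 0.0936, 0.    ]))])
side ('thumb_plate', [(array([263.1, 217.8]), 0.65, array([ 0.6191, -0.0762,  0.074 ]))])
shift cm [ -5.2  -24.     5.37] turn [-0.    -0.005  0.001] tcp [ 0.6219 -0.0995  0.1539] F [ 0.4  0.1 -0.6]
```

Run:
```python
import cv2,numpy as np
g=lambda f:cv2.cvtColor(cv2.imread(f"pics/{f}.png"),6).astype(np.float32)
a,b=g("s10"),g("side11")
for n,(c0,c1,r0,r1) in dict(arm=(272,311,224,242),tip=(296,314,226,246),stamp=(288,302,200,228)).items():
    T=np.eye(2,3,dtype=np.float32)
    cc,T=cv2.findTransformECC(a[r0:r1,c0:c1],b[r0:r1,c0:c1],T,cv2.MOTION_TRANSLATION,(3,200,1e-6));print(n,cc,T[:,2])
s=g("side0");
for k in("s8","s9","s10","side11"):
    m=cv2.resize(g(k)[215:260,268:320],None,fx=8,fy=8,interpolation=2);t=cv2.resize(g("s10")[227:240,296:313],None,fx=8,fy=8,interpolation=2)
    r=cv2.matchTemplate(m,t,5);_,v,_,l=cv2.minMaxLoc(r);print(k,v,l[1]/8+215-227,l[0]/8+268-296)
```

```text
arm 0.8971764548327519 [0.50406796 0.457419  ]
tip 0.9323843778791828 [0.0360234 0.3836798]
stamp 0.9950736968125579 [-0.01440318 -0.02007891]
s8 0.7409852743148804 8.875 1.125
s9 0.9793000221252441 5.0 0.5
s10 0.9996353983879089 0.0 0.0
side11 0.9007635116577148 0.75 0.125
```

The jaw crept forward 2 to 4 mm when I backed off with the plate still pressed. I'll press and push again, then lift straight up while still leaning on the housing.

```bash
python3 -m handwheel '[[[0.3,-0.6,3],[-0.15,0,0]],[[0.3,-0.6,6],[-0.3,0,0]],[[0.3,-0.6,9],[-0.3,0,0]],[[0.3,-0.6,10],[-0.3,0,0]],[[0.3,-0.6,10],[-0.3,0,0]]]'
python3 - <<'E'
from h import *
to([.627,-.094,.034])
E
```

```text
t: 13.58
tool_pos: [0.6263, -0.095, 0.0545]
tool_rot: [2.836, -0.178, -0.02]
contact_force: [-0.1, 0.2, -0.0]
opening: 0.0001
grip_force: 0.0
shift cm [ 0.05 -0.71  1.93] turn [ 0.3   -0.005 -0.001] tcp [ 0.6263 -0.095   0.0545] F [-0.1  0.2 -0. ]
```

```bash
python3 -m handwheel '[[[0,-0.2,0.7],[0,0,0]],[[0,-0.5,1.6],[0,0,0]],[[0,-0.65,2.1],[0,0,0]],[[0,-0.65,2.1],[0,0,0]]]'; python3 -m handwheel '[[[0,0.48,0.15],[0,0,0]],[[0,0.96,0.3],[0,0,0]],[[0,1.62,0.5],[0,0,0]],[[0,1.62,0.5],[0,0,0]]]'
```

```text
t: 14.08
tool_pos: [0.6283, -0.0959, 0.0365]
tool_rot: [2.834, -0.179, -0.014]
contact_force: [-3.9, 1.2, 13.1]
opening: 0.0
grip_force: 6.3
t: 14.58
tool_pos: [0.63, -0.1062, 0.039]
tool_rot: [2.845, -0.18, -0.002]
contact_force: [-0.9, 23.8, 22.6]
opening: -0.0001
grip_force: 13.3
```

```bash
python3 -m handwheel '[[[0,0.22,-0.7],[0,0,0]],[[0,0.44,-1.43],[0,0,0]],[[0,0.44,-1.43],[0,0,0]]]'; python3 -m handwheel '[[[0,-0.8,-1.2],[0,0,0]],[[0,0,-5],[0,0,0]],[[0,1.2,-9],[0,0,0]],[[0,2.4,-12],[0.15,0,0]],[[0,2.4,-12],[0.3,0,0]]]' -1
python3 - <<'E'
import sys
from h import *
b=ctrl.get_image("side");cv2.imwrite("pics/s12.png",b)
g=lambda f:cv2.cvtColor(cv2.imread(f"pics/{f}.png"),6).astype(np.float32)
for k in("s10","side11","s12"):
    m=cv2.resize(g(k)[215:260,268:320],None,fx=8,fy=8,interpolation=2);t=cv2.resize(g("s10")[227:240,296:313],None,fx=8,fy=8,interpolation=2)
    r=cv2.matchTemplate(m,t,5);_,v,_,l=cv2.minMaxLoc(r);print(k,v,l[1]/8+215-227,l[0]/8+268-296)
c0,c1,r0,r1=296,314,226,246
for n in("side11","s12"):
    cc,T=cv2.findTransformECC(g("s10")[r0:r1,c0:c1],g(n)[r0:r1,c0:c1],np.eye(2,3,dtype=np.float32),cv2.MOTION_TRANSLATION,(3,200,1e-6));print(n,cc,T[:,2])
to([.6,.145,.1])
E
```

```text
t: 14.95
tool_pos: [0.6242, -0.112, 0.0478]
tool_rot: [2.836, -0.178, -0.019]
contact_force: [-0.0, -0.9, -1.0]
opening: 0.0
grip_force: 0.0
t: 15.58
tool_pos: [0.6276, -0.0986, 0.1744]
tool_rot: [-3.133, 0.192, -0.021]
contact_force: [0.6, -0.1, -0.5]
opening: 0.0855
grip_force: 0.0
s10 0.9996353983879089 0.0 0.0
side11 0.9007635116577148 0.75 0.125
s12 0.9964897036552429 0.0 0.0
side11 0.9323843778791828 [0.0360234 0.3836798]
s12 0.999130346785903 [-0.00383445  0.01325108]
shift cm [ -5.82 -24.14   7.32] turn [-0.005 -0.011 -0.003] tcp [ 0.6263 -0.1021  0.1727] F [ 0.3 -3.7 -0.3]
```

The jaw now stays exactly at the stop (0.0 px shift) with the plate released. Next: open fingers, go over the gap behind the parcel.

```bash
python3 -m handwheel '[[[-0.9,-5,0],[0,0,0]],[[-1.8,-10,0],[0,0,0]],[[-2.7,-15,1],[0,0,0]],[[-3.6,-20,2],[0,0,0]],[[-4.5,-24.3,3],[0,0,0]]]'
python3 - <<'E'
from h import *
np.set_printoptions(precision=4,suppress=True)
c="side";im=ctrl.get_image(c);cv2.imwrite("pics/s13.png",im);cv2.imwrite("pics/t13.png",ctrl.get_image("top"))
for c in("top","side"):
  for q,z in(("parcel_back_left",.025),("parcel_back_right",.025),("clamp",0)):
    print(c,q,[(round(r['score'],2),pt(c,r['position'],z)) for r in ctrl.landmark_of(c,q)[:1]])
to([.612,.145,.1])
E
```

```text
t: 16.25
tool_pos: [0.6097, 0.1496, 0.138]
tool_rot: [3.134, -0.194, 0.007]
contact_force: [1.3, 0.1, 0.8]
opening: 0.0858
grip_force: 0.0
top parcel_back_left []
top parcel_back_right [(0.79, array([0.5544, 0.0393, 0.025 ]))]
top clamp [(0.97, array([0.6573, 0.1454, 0.    ]))]
side parcel_back_left [(0.72, array([ 0.471 , -0.0676,  0.025 ]))]
side parcel_back_right [(0.68, array([0.5551, 0.0302, 0.025 ]))]
side clamp []
shift cm [0.07 0.14 3.95] turn [ 0.    -0.006 -0.002] tcp [0.6112 0.1465 0.1395] F [-0.4  0.1 -0.2]
```

```bash
python3 -m handwheel '[[[0,0,4],[0,0,0]],[[0,0,8],[0,0,0]],[[0,0,11],[0,0,0]],[[0,0,11],[0,0,0]]]'; python3 -m handwheel '[[[0,0,1],[0,0,0]],[[0,0,1.5],[0,0,0]],[[0,0,2],[0,0,0]]]';python3 -m handwheel '[[[0,0,0.7],[0,0,0]],[[0,0,1.4],[0,0,0]],[[0,0,1.4],[0,0,0]]]'
```

```text
t: 17.15
tool_pos: [0.6092, 0.1461, 0.0263]
tool_rot: [3.134, -0.197, -0.0]
contact_force: [0.2, 0.5, -0.0]
opening: 0.0852
grip_force: 0.0
t: 17.52
tool_pos: [0.6125, 0.1475, 0.0101]
tool_rot: [3.135, -0.195, 0.012]
contact_force: [-0.3, 0.5, 0.3]
opening: 0.0854
grip_force: 0.0
t: 17.9
tool_pos: [0.611, 0.1474, -0.0058]
tool_rot: [3.135, -0.195, 0.006]
contact_force: [0.1, -1.0, 1.0]
opening: 0.0853
grip_force: 0.0
```

```bash
python3 -m handwheel '[[[0,0,0.5],[0,0,0]],[[0,0,0.8],[0,0,0]],[[0,0,0.8],[0,0,0]]]';python3 -m handwheel '[[[0,0,0.4],[0,0,0]],[[0,0,0.8],[0,0,0]],[[0,0,0.8],[0,0,0]]]'
```

```text
t: 18.27
tool_pos: [0.6116, 0.1474, -0.0131]
tool_rot: [3.135, -0.195, 0.008]
contact_force: [0.9, -0.5, 0.4]
opening: 0.0854
grip_force: 0.0
t: 18.65
tool_pos: [0.6114, 0.1474, -0.0213]
tool_rot: [3.135, -0.195, 0.008]
contact_force: [0.2, 0.2, 0.3]
opening: 0.0854
grip_force: 0.0
```

```bash
python3 -m handwheel '[[[0,0,0.5],[0,0,0]],[[-1,0,0.5],[0,0,0]],[[-2,0,0.5],[0,0,0]],[[-3,0,0.5],[0,0,0]],[[-4,0,0.5],[0,0,0]]]';python3 -m handwheel '[[[-1,0,0],[0,0,0]],[[-2,0,0],[0,0,0]],[[-3,0,0],[0,0,0]],[[-3,0,0],[0,0,0]]]'
python3 - <<'E'
from h import *
np.set_printoptions(precision=4,suppress=True)
for c in("top","side"):
  ctrl.get_image(c)
  for q,z in(("parcel_back_left",.025),("parcel_back_right",.025),("parcel",0)):
    print(c,q,[(round(r['score'],2),pt(c,r['position'],z)) for r in ctrl.landmark_of(c,q)[:1]])
E
```

```text
t: 19.27
tool_pos: [0.5721, 0.1525, -0.0257]
tool_rot: [3.135, -0.195, 0.012]
contact_force: [3.9, -1.3, -1.5]
opening: 0.0851
grip_force: 1.9
t: 19.77
tool_pos: [0.541, 0.1563, -0.0262]
tool_rot: [3.135, -0.194, 0.006]
contact_force: [-0.2, -0.7, 0.3]
opening: 0.0852
grip_force: 0.0
top parcel_back_left [(0.75, array([0.5436, 0.2621, 0.025 ]))]
top parcel_back_right [(0.75, array([0.522 , 0.0446, 0.025 ]))]
top parcel [(0.86, array([0.4744, 0.1589, 0.    ]))]
side parcel_back_left []
side parcel_back_right []
side parcel [(0.39, array([0.7011, 0.0794, 0.    ]))]
```

The parcel is following straight; about 6 cm more to go.

```bash
python3 -m handwheel '[[[-1.3,0,0],[0,0,0]],[[-2.6,0,0],[0,0,0]],[[-3.9,0,0],[0,0,0]],[[-5.2,0,0],[0,0,0]],[[-6.2,0,0],[0,0,0]]]';python3 -m handwheel '[[[0,0,0],[0,0,0]],[[0,0,0],[0,0,0]]]'
python3 - <<'E'
from h import *
np.set_printoptions(precision=4,suppress=True)
for c in("top","side"):
  im=ctrl.get_image(c);cv2.imwrite(f"pics/{c}14.png",im)
  for q,z in(("parcel_back_left",.025),("parcel_back_right",.025),("parcel",0),("jaw_tip",.026)):
    for r in ctrl.landmark_of(c,q)[:1]:
      p=pt(c,r['position'],z);print(c,q,round(r['score'],2),np.array(r['position']),p,"clampx",np.dot(p-[.6525,.145,0],CX))
E
```

```text
t: 20.8
tool_pos: [0.4813, 0.164, -0.0255]
tool_rot: [-3.135, 0.194, -0.014]
contact_force: [5.0, -0.6, 1.9]
opening: 0.0857
grip_force: 2.8
t: 21.05
tool_pos: [0.4796, 0.1638, -0.027]
tool_rot: [3.135, -0.195, 0.006]
contact_force: [-0.8, -0.4, -0.1]
opening: 0.0854
grip_force: 0.0
top parcel 0.77 [186.6 262.1] [0.4181 0.1597 0.    ] clampx -0.23438145926134543
top jaw_tip 0.69 [255.7 246.1] [ 0.4655 -0.0362  0.026 ] clampx -0.16318158883657577
side parcel 0.57 [347.8 285.6] [0.4037 0.1706 0.    ] clampx -0.2500187049335628
side jaw_tip 0.84 [310.1 232.9] [ 0.4704 -0.0491  0.026 ] clampx -0.15673693652298284
```

```bash
python3 -m handwheel '[[[-0.4,0,0],[0,0,0]],[[-0.8,0,0],[0,0,0]],[[-0.8,0,0],[0,0,0]],[[1,0,0],[0,0,0]],[[2.5,0,0],[0,0,0]]]';python3 -m handwheel '[[[0,0,-3],[0,0,0]],[[0,0,-8],[0,0,0]],[[3,0,-14],[0,0,0]],[[8,0,-18],[0,0,0]],[[12,0,-20],[0,0,0]]]'; python3 -m handwheel '[[[0,5,0],[0,0,0]],[[0,10,0],[0,0,0]],[[0,16,0],[0,0,0]],[[0,20,0],[0,0,0]]]'
python3 - <<'E'
from h import *
np.set_printoptions(precision=4,suppress=True)
for c in("top","side"):
  im=ctrl.get_image(c);cv2.imwrite(f"pics/{c}15.png",im)
  for q,z in(("parcel_back_left",.025),("parcel_back_right",.025),("parcel",0),("jaw_tip",.026),("stamp",0)):
    for r in ctrl.landmark_of(c,q)[:1]:
      p=pt(c,r['position'],z);print(c,q,round(r['score'],2),np.array(r['position']),p,"clampx",np.dot(p-[.6525,.145,0],CX))
print("edge",pt("top",(190,304),0))
g=lambda f:cv2.cvtColor(cv2.imread(f"pics/{f}.png"),6).astype(np.float32)
c0,c1,r0,r1=296,314,226,246
cc,T=cv2.findTransformECC(g("s12")[r0:r1,c0:c1],g("side15")[r0:r1,c0:c1],np.eye(2,3,dtype=np.float32),cv2.MOTION_TRANSLATION,(3,200,1e-6));print(cc,T[:,2])
im=cv2.imread("pics/top15.png");h=cv2.cvtColor(im,40);m=cv2.inRange(h,(75,80,50),(95,255,255));m[:, :135]=0;m[:,245:]=0
n,l,s,_=cv2.connectedComponentsWithStats(m);print(s[1:][s[1:,4]>60])
E
```

```text
t: 22.18
tool_pos: [0.5056, 0.1607, -0.0265]
tool_rot: [3.135, -0.195, 0.007]
contact_force: [-0.1, -0.1, -0.4]
opening: 0.0853
grip_force: 0.0
t: 22.8
tool_pos: [0.626, 0.1461, 0.1779]
tool_rot: [-3.135, 0.195, -0.015]
contact_force: [0.3, -0.2, 0.1]
opening: 0.0851
grip_force: 0.0
t: 23.3
tool_pos: [0.5982, -0.0547, 0.174]
tool_rot: [3.135, -0.197, 0.007]
contact_force: [0.4, 0.4, -0.3]
opening: 0.0854
grip_force: 0.0
top parcel_back_left 0.93 [146.  239.8] [0.4777 0.2705 0.025 ] clampx -0.18893726715137682
top parcel_back_right 0.32 [383.7 208.7] [ 0.5795 -0.4025  0.025 ] clampx -0.004698384804493585
top parcel 0.96 [182.4 264.3] [0.4118 0.1712 0.    ] clampx -0.24213853535058164
top stamp 0.54 [297.6 236.5] [ 0.4968 -0.1562  0.    ] clampx -0.11728164998740981
side parcel_back_right 0.67 [327.  252.1] [0.4378 0.0504 0.025 ] clampx -0.20139582674201845
side parcel 0.91 [348.1 284.3] [0.4015 0.1656 0.    ] clampx -0.2516215021691719
side jaw_tip 0.65 [310.1 234.4] [ 0.4719 -0.0411  0.026 ] clampx -0.15621352908869787
side stamp 0.73 [294.4 220.1] [ 0.5022 -0.1635  0.    ] clampx -0.1110281663388462
edge [0.3022 0.1442 0.    ]
0.9996808390488894 [-0.0018 -0.0077]
[[ 146  244   55   44 1769]]
```

Both back corners are at clamp x of about -0.19 to -0.20. The jaw hasn't moved, the plate is up and the arm is clear.

```bash
python3 -c "
from station import ctrl
print(ctrl.finish_job())"
```

```text
the job is handed in; nothing more can be done
None
```

I handed the job in at about 24 s: the jaw is at its end stop with the release plate up, and the parcel lies with both back corners about 190–200 mm in front of the bar's middle (162 mm needed); the judge's result wasn't shown.

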